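Clamp a connector hood in its soldering fixture with an L-slot plunger

ROBOT

A 6-joint arm with a two-finger parallel gripper is mounted at the origin on a cart in front of the work surface, level with it; the furniture and walls round the work are solid. World frame = base frame: x ahead of the robot, y to its left, z up, the work surface at z = 0. Lengths are in m, angles in degrees, forces in N, time in s.
With the tool pointing down it reaches from about 0.425 to 0.95 m from the base axis. Payload 3.5 kg.
Tool frame: the origin (TCP) lies at the very end of the fingers, on their centre line; the grasp point (between the pads) lies 19 mm behind it; z points along the fingers, y is the line along which they close (so a half turn about z gives the same grasp; the last joint's range is limited). The gripper opens to 85 mm and grips with 20 to 120 N. Pads are 22 mm wide; open, the fingers measure 114 mm over their backs; the gripper's body (76 mm by 85 mm) begins 54 mm behind the grasp point. The pads swing forward as they close: fully open they stand 13 mm farther back than shut.
Start: joints at [-82.449, 16.404, 90.338, -0, 73.258, -8.594], TCP at [0.188, -0.648, 0.231] pointing down, gripper open.
Joint ranges: [-158.93, 158.93], [-51.34, 127.21], [12.03, 142.37], [-87.48, 267.48], [13.55, 161.25], [-162.69, 162.69]. Speed limits (degrees/s): [159.86, 159.86, 180, 180, 180, 180].

INTERFACE

Orientations are given as [roll, pitch, yaw] about the fixed x, y, z axes, in that order (R = Rz(yaw) Ry(pitch) Rx(roll)).
In Python, from station import robot gives the robot as it stands. The module is installed in compiled form; this text tells all that it offers.
- The arm moves only by the tool servo_tool, never from a script. Its argument "commands" is a list of rows, each an object of numbers: "dx", "dy", "dz": the shift along the tool's x, y, z scaled (see below); "yaw": the turn about the tool's z scaled (see below). In form: [{"dx": .., "dy": .., "dz": .., "yaw": ..}, ...]. A call has exactly 5 rows; each row is the pose to reach, as a shift and turn from the pose commanded when the call began, along the tool's axes at that moment; what a row does not reach only later rows make up. The controller multiplies each number of a shift by 400 mm and each number of a turn by 90 degrees. A row lasts 1/12 s, in which the tool goes at most 41.7 mm and 7.16 degrees, less where a joint would pass 70% of its speed; a pose out of reach is approached as far as the arm can. A call with a number of a shift or a turn outside -1 to 1 is refused whole. A call with a gripper value outside its range is refused whole. "fingers" is the opening, from -1 (shut) to 1 (fully open), so that 0 is half open, set as the call begins (left out, the last holds). The fingers move at their own pace and stop on an object; "grip_force" is the grip in N (left out, the last holds). Time passes only in rows, so rows that repeat a pose let the fingers close, or fill a call up. It gives the time, the measured TCP pose, the force, the opening and the grip force at its end, in the units of the state.
- robot.state(): the state, without advancing time (a new reading comes with each control period).
- robot.read_camera(name): name is "scene" or "top" or "wrist"; returns the picture (400x640x3 uint8, red, green, blue); there is no depth.
- robot.camera_model(name): a dict with "fx", "fy", "cx", "cy" (pixels), "k1" (the pictures are not rectified: a ray, as slopes to the right and down, at radius r is drawn at 1 + k1 r^2 times it, then the intrinsics apply), "pose" (4x4, takes a point from camera to world coordinates). Camera axes: x right, y up, looking along -z (the intrinsics and any distortion apply to the point x, -y, -z); pixel columns grow to the right and rows downward; lengths in m; the calibration is good to about 2 mm. A picture is of the moment at which its call begins: read the wrist's pose just before it. camera_model takes no time and is no camera call; for the wrist camera it gives the pose at the moment of the call.
- robot.hand_in(): hands the job in; it is judged then, once.
The state is a dict: "t": time; "qpos": joint angles; "joint_vel": joint speeds; "joint_efforts": joint torques, N m; "tool_pos": TCP position; "eef_rot": TCP orientation; "contact_force": force on the tool from outside, world axes, zero at the start; "torque": the same for the moment, N m; "grip_width": opening from 0.0 (shut) to 1.0 (fully open); "finger_force": force on a finger pad.
Only numpy, scipy, OpenCV 4.12 (cv2) and the standard library are available. Lean on these libraries where they do the work, as an engineer would, in place of code of your own. Each camera call takes 0.05 s, during which the arm holds its last target. There are 200 camera calls.

TASK

Get the open connector hood ready for soldering: with a fingertip, push it sideways on the white bed of the fixture until its left side touches both steel dowels. Then clamp it: push the clamp's red handle forward along its slot to the end, so that the rubber pad presses the hood against the fence, and swing the handle down to the right, fully into the short leg of the slot, so that the clamp stays locked when you let go. Only push things, lift nothing, and leave the screwdriver, the tweezers and the other hood half where they lie.

Things in the scene. Friction and masses are not known exactly. Their poses are not given: they have to be found in the camera images.
- fixture: Holding fixture on a blue 176 x 104 mm plate, 10 mm high, fixed to the bench. Origin: centre of its underside; x = clamping direction (away from the operator, towards the fence), y = left, z up. Its white bed: top at z = 24 mm, x from 18 to 68 mm, y from -48 to 48 mm.
- fence (a point): Top middle of the grey fence at the bed's far end: face at fixture x = 70 mm, top at z = 42 mm, 87 mm wide, with a 31 mm wide window in its middle (y = 0) for the D connector.
- dowels (a point): Point midway between the tops of the two steel side dowels, 6 mm diameter, axes at fixture x = 33 and 49 mm, y = 19.2 mm, z from 24 to 42 mm. They locate and square the left side of the hood's body.
- barrel_front (a point): Centre of the clamp barrel's front end. Light grey barrel 33 mm diameter, along fixture x from -75 to -10 mm, axis at y = 0, z = 32 mm, top at z = 49 mm. L-shaped slot in it: a long leg along the top, then at its forward end a short leg round to the right (-y), with a 6 mm sloped lead-in at the inner corner.
- dsub_hood: The work: black open half of a connector hood with a D connector, loose on the bed; 39 mm over the flange, 45 mm long, 12 mm high, about 30 g. Origin on its underside; flange face at own y = -17 mm, cable end at own y = +23, base sides at own x = -16 and +16 (walls taper slightly), flange ends at -19.5 and +19.5 mm. Own -y points roughly to the fence. Starts 9-18 mm right of its place, 8-14 mm short of the fence.
- nest (a point): Point on the bed, at fixture x = 53, y = 0, z = 24 mm, where the hood's origin lies when the hood touches both the dowels and the fence.
- clamp_pad: Rubber-faced pusher pad on the clamp axis ahead of the barrel, 28 mm wide, 15 mm high, 8 mm thick, it does not turn with the handle; origin: centre of its face towards the hood, at fixture x = 6.5 mm when the plunger reads 0. Sprung: it gives up to 9 mm against 4 N plus 1 N per mm.
- handle (a point): Middle of the red handle (15 mm diameter, from 24 to 52 mm off the barrel's axis, the point at 40 mm). It stands upright over the barrel at the start, at fixture x = -56 mm plus the plunger's travel, and moves with plunger and pin.
- clamp_plunger (a joint): How far plunger, handle and pad are pushed forward along the fixture's +x, m. 0 to 0.006 at the start; at about 0.028 the pin lines up with the short leg, at 0.030 it meets the slot's end. Stays by friction (2.5 N), but over the last 5 mm the pad's spring pushes back with up to 9 N, so it creeps back if let go unlocked.
- clamp_pin (a joint): Swing of the handle about the barrel's axis, rad. 0 upright (long leg, play 0.1), positive leaning to the right (-y); about 0.93 at the end of the short leg, where it is locked and stays by itself. It can swing only with the plunger within about 7 mm of the slot's end; the lead-in then draws the plunger home.
- hood_half: Bystander: black flat hood half, 32 x 38 x 7 mm, on the mat right of the fixture; origin under its centre.
- precision_driver: Bystander: thin black screwdriver, 125 mm long, 11 mm thick, on the mat left of the fixture; origin under its middle.
- tweezers: Bystander: steel tweezers, 118 mm long, 8 mm high, on the mat right of the fixture; origin under their middle.
Things that resemble listed ones, but are neither listed nor needed, are in the scene too. What is shaped like the dsub_hood but blue or purple is not meant.

How it is judged:
By the outcome, as a careful person would: the job done as asked, in the order asked, and still so for the second after the job is handed in, with the robot touching nothing.
It also fails if it takes over 48 s, if anything falls off the work surface, if the arm or the gripper's body presses on something with over 40 N, if the wrist force passes 120 N, or if a joint passes its speed limit or range.

## Working session

There is one attempt and no reset: what is moved stays moved. The work goes in short steps, Python scripts to look and compute and a tool call to move; the robot and the scene stay as the last step left them, time stands still between calls to the robot, and variables do not carry over. Pictures are saved under pics/ and viewed, at most 10 in all, crops included, and the job is handed in when it is done.

Besides the shell and the picture viewer there is one more tool, called after "Emit:" as name(argument=value, ...) on one line, values as JSON. servo_tool: Moves the arm, as the interface text tells. Shifts and turns lie within -1 to 1; 1 stands for 400 mm of shift or 90 degrees of turn. Its arguments: {"type":"object","properties":{"commands":{"type":"array","items":{"type":"object","properties":{"dx":{"type":"number"},"dy":{"type":"number"},"dz":{"type":"number"},"yaw":{"type":"number"}}}},"fingers":{"type":"number"},"grip_force":{"type":"number"}},"required":["commands"]}

```bash
mkdir -p pics
python3 - <<'E'
from station import robot
import cv2,numpy as np
for n in ("top","scene"):
    im=robot.read_camera(n); cv2.imwrite(f"pics/{n}0.png",im[:,:,::-1])
    m=robot.camera_model(n); print(n,{k:(np.round(v,4).tolist()) for k,v in m.items()})
print(robot.state())
E
```

```text
top {'fx': 501.4188, 'fy': 501.4188, 'cx': 326.3188, 'cy': 190.6603, 'k1': -0.0182, 'pose': [[-0.0022, 0.9972, -0.0753, 0.4925], [-1.0, -0.0025, -0.0037, -0.0065], [-0.0039, 0.0753, 0.9972, 0.9313], [0.0, 0.0, 0.0, 1.0]]}
scene {'fx': 482.6999, 'fy': 482.6999, 'cx': 314.1818, 'cy': 193.9087, 'k1': -0.1448, 'pose': [[-0.7136, 0.4374, -0.5472, 0.0446], [-0.7004, -0.4329, 0.5674, 0.541], [0.0113, 0.7882, 0.6153, 0.6467], [0.0, 0.0, 0.0, 1.0]]}
{'t': 0.1, 'qpos': array([-8.24487480e+01,  1.64498570e+01,  9.04147952e+01, -2.75915852e-04,
        7.32595071e+01, -8.59538994e+00]), 'joint_vel': array([-0.02776973, -0.15460924, -0.15568855,  0.06071499, -0.06650583,
       -0.05295354]), 'joint_efforts': array([ 3.89579345e-04, -4.07297623e+01, -2.93699938e+01, -1.79162048e-04,
        3.41831364e-03, -1.11934542e-07]), 'tool_pos': array([ 0.18765118, -0.64776665,  0.2300646 ]), 'eef_rot': array([-1.79877196e+02, -1.82952141e-02,  1.61467021e+01]), 'contact_force': array([-1.02839404, -0.09249617, -0.13121467]), 'torque': array([0.02169885, 0.03266423, 0.00101252]), 'finger_force': 0.0, 'grip_width': 1.0010742083836617}
```

View pics/top0.png

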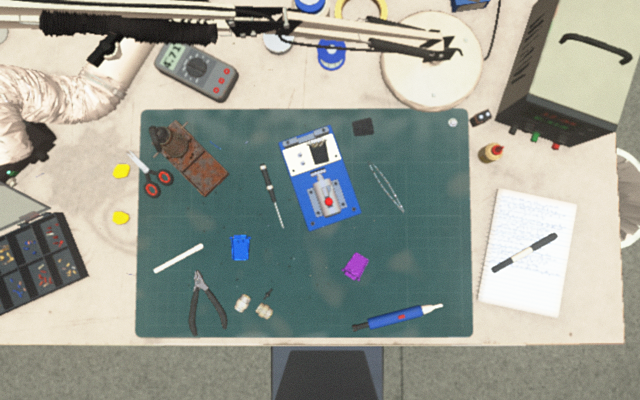

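View pics/scene0.png

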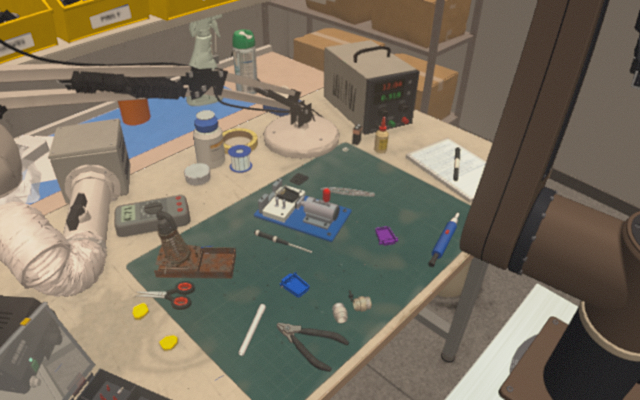

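```bash
cat > h.py <<'E'
from station import robot
import cv2,numpy as np
def proj(m,P):
    T=np.array(m["pose"]);p=(np.atleast_2d(P)-T[:3,3])@T[:3,:3]
    a=np.c_[p[:,0]/-p[:,2],p[:,1]/p[:,2]];a=a*(1+m["k1"]*(a**2).sum(1))[:,None]
    return a*[m["fx"],m["fy"]]+[m["cx"],m["cy"]]
def unproj(m,uv,z):
    T=np.array(m["pose"]);d=(np.atleast_2d(uv)-[m["cx"],m["cy"]])/[m["fx"],m["fy"]];a=d.copy()
    for _ in range(10): a=d/(1+m["k1"]*(a**2).sum(1))[:,None]
    r=np.c_[a[:,0],-a[:,1],-np.ones(len(a))]@T[:3,:3].T
    return T[:3,3]+r*((np.asarray(z)-T[2,3])/r[:,2])[:,None]
E
python3 - <<'E'
from h import *
im=cv2.imread("pics/top0.png")[115:240,265:420]
cv2.imwrite("pics/crop0.png",cv2.resize(im,None,fx=4.8,fy=4.8,interpolation=cv2.INTER_CUBIC))
m=robot.camera_model("top")
print(unproj(m,[[320,178],[325,200],[320,150]],0.02))
E
```

```text
[[ 0.58456503  0.00838884  0.02      ]
 [ 0.54430717 -0.00066007  0.02      ]
 [ 0.63616993  0.00832298  0.02      ]]
```

View pics/crop0.png

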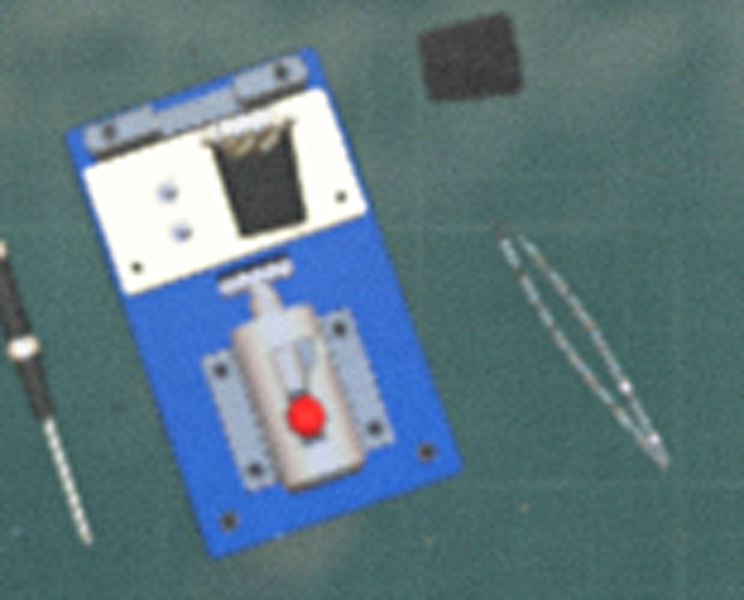

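Run:
```python
from h import *
m=robot.camera_model("top")
px=lambda c:np.array([265,115])+(np.array(c)+.5)/4.8-.5
U=lambda c,z:unproj(m,px(c),z)[:,:2]
C=U([(68,130),(318,47),(462,467),(213,557)],.010)
B=U([(83,170),(322,88),(368,212),(130,294)],.024)
L=np.array([[88,52],[88,-52],[-88,-52],[-88,52]])/1e3
LB=np.array([[68,48],[68,-48],[18,-48],[18,48]])/1e3
P=np.r_[C,B];Q=np.r_[L,LB]
q=Q-Q.mean(0);p=P-P.mean(0);th=np.arctan2((q[:,0]*p[:,1]-q[:,1]*p[:,0]).sum(),(q*p).sum())
R=np.array([[np.cos(th),-np.sin(th)],[np.sin(th),np.cos(th)]]);t=P.mean(0)-R@Q.mean(0)
print("pose",t,np.degrees(th),"res mm\n",np.round(((P-t)@R-Q)*1e3,1))
F=lambda c,z:np.round(((U(c,z)-t)@R)*1e3,1)
print("dowels",F([(166,190),(180,231)],.042).tolist(),"red",F([(306,415)],.084).tolist(),"pad",F([(220,285),(293,265)],.038).tolist())
print("hood near L,R; flange L,R (z36)",F([(243,236),(305,220),(205,140),(297,122),(222,178),(298,155)],.036).tolist())
np.savez("fix.npz",t=t,th=th)
```

```text
pose [0.58731036 0.00923526] 18.963173991319238 res mm
 [[-0.7 -1.8]
 [-1.7  0.1]
 [ 2.4  1.4]
 [ 1.1 -1.4]
 [ 0.1  1.2]
 [ 0.1  0.9]
 [-0.7  0. ]
 [-0.7 -0.4]]
dowels [[47.6, 21.7], [31.3, 21.7]] red [[-51.0, 0.6]] pad [[7.8, 14.2], [5.9, -14.0]]
hood near L,R; flange L,R (z36) [[22.6, 0.1], [20.7, -23.8], [61.7, 1.8], [56.8, -33.1], [45.9, 0.4], [44.8, -29.4]]
```

The hood (crop px 205–305 × 120–236) lies about 14 mm right of the dowels and about 8 mm short of the fence. The fixture fit is within 2.4 mm. I'll shut the fingers and approach.

Emit:
servo_tool(commands=[{"dx": 0.076,"dy": -0.058},{"dx": 0.152,"dy": -0.116},{"dx": 0.228,"dy": -0.174},{"dx": 0.304,"dy": -0.232},{"dx": 0.38,"dy": -0.29}], fingers=-1)

```text
schema error: expected keys dx, dy, dz, yaw
```

Emit:
servo_tool(commands=[{"dx": 0.076,"dy": -0.058},{"dx": 0.152,"dy": -0.116},{"dx": 0.228,"dy": -0.174},{"dx": 0.304,"dy": -0.232},{"dx": 0.38,"dy": -0.29}])

```text
schema error: expected keys dx, dy, dz, yaw
```

Emit:
servo_tool(commands=[{"dx": 0.076,"dy": -0.058},{"dx": 0.152,"dy": -0.116},{"dx": 0.228,"dy": -0.174},{"dx": 0.304,"dy": -0.232},{"dx": 0.38,"dy": -0.29}])

```text
schema error: expected keys dx, dy, dz, yaw
```

Emit:
servo_tool(commands=[{"dx": 0.076,"dy": -0.05},{"dx": 0.152,"dy": -0.1},{"dx": 0.228,"dy": -0.15},{"dx": 0.304,"dy": -0.2},{"dx": 0.38,"dy": -0.25,"yaw": -0.031}])

```text
schema error: expected keys dx, dy, dz, yaw
```

Emit:
servo_tool(commands=[{"dx": 0,"yaw": 0},{"dx": 0},{"dx": 0},{"dx": 0},{"dx": 0}])

```text
schema error: expected keys dx, dy, dz, yaw
```

Emit:
servo_tool(commands=[{"dx": 0.076,"dy": -0.058,"dz": 0,"yaw": 0},{"dx": 0.152,"dy": -0.116,"dz": 0,"yaw": 0},{"dx": 0.228,"dy": -0.174,"dz": 0,"yaw": 0},{"dx": 0.304,"dy": -0.232,"dz": 0,"yaw": 0},{"dx": 0.38,"dy": -0.29,"dz": 0,"yaw": 0}], fingers=-1)

```text
t: 0.52
tool_pos: [0.302, -0.4928, 0.2306]
eef_rot: [-179.9, -0.0, 16.1]
contact_force: [1.0, 0.1, 0.5]
grip_width: 0.305
finger_force: 0.0
```

Emit:
servo_tool(commands=[{"dx": 0.076,"dy": -0.058,"dz": 0,"yaw": 0},{"dx": 0.152,"dy": -0.116,"dz": 0,"yaw": 0},{"dx": 0.228,"dy": -0.174,"dz": 0,"yaw": 0},{"dx": 0.304,"dy": -0.232,"dz": 0,"yaw": 0},{"dx": 0.38,"dy": -0.29,"dz": 0,"yaw": 0}])

```text
t: 0.93
tool_pos: [0.4158, -0.339, 0.2309]
eef_rot: [-180.0, 0.0, 16.1]
contact_force: [0.1, -0.5, 0.2]
grip_width: 0.001
finger_force: 0.0
```

Emit:
servo_tool(commands=[{"dx": 0.076,"dy": -0.058,"dz": 0,"yaw": 0},{"dx": 0.152,"dy": -0.116,"dz": 0,"yaw": 0},{"dx": 0.228,"dy": -0.174,"dz": 0,"yaw": 0},{"dx": 0.304,"dy": -0.232,"dz": 0,"yaw": 0},{"dx": 0.38,"dy": -0.29,"dz": 0,"yaw": 0}])

```text
t: 1.35
tool_pos: [0.5295, -0.1853, 0.2309]
eef_rot: [-180.0, 0.0, 16.1]
contact_force: [0.8, -1.6, 0.8]
grip_width: -0.002
finger_force: 0.0
```

Emit:
servo_tool(commands=[{"dx": 0.076,"dy": -0.05,"dz": 0,"yaw": 0},{"dx": 0.152,"dy": -0.1,"dz": 0,"yaw": 0},{"dx": 0.228,"dy": -0.15,"dz": 0,"yaw": 0},{"dx": 0.304,"dy": -0.2,"dz": 0,"yaw": 0},{"dx": 0.38,"dy": -0.25,"dz": 0,"yaw": -0.031}])

```text
t: 1.77
tool_pos: [0.6478, -0.0472, 0.2307]
eef_rot: [-180.0, 0.1, 19.0]
contact_force: [0.8, -0.5, -0.2]
grip_width: -0.003
finger_force: 0.0
```

```bash
cat >> h.py <<'E'
f=np.load("fix.npz");t=f["t"];th=float(f["th"]);R=np.array([[np.cos(th),-np.sin(th)],[np.sin(th),np.cos(th)]])
def st():
    s=robot.state();p=s["tool_pos"]
    print("t",round(s["t"],2),"fixture mm",np.round(((p[:2]-t)@R)*1e3,1),"z",round(p[2]*1e3,1),"rot",np.round(s["eef_rot"],2),"F fix",np.round(s["contact_force"][:2]@R,1),round(s["contact_force"][2],1),"grip",round(s["grip_width"],3))
E
python3 - <<'E'
from h import *
st()
m=robot.camera_model("wrist");im=robot.read_camera("wrist");cv2.imwrite("pics/w1.png",im[:,:,::-1])
G=lambda x,y,z:np.r_[t+R@np.array([x,y])/1e3,z/1e3]
print(np.round(proj(m,[G(33,19.2,42),G(49,19.2,42),G(68,48,24),G(68,-48,24),G(18,-48,24),G(18,48,24),G(70,0,42)]),1).tolist())
E
```

```text
t 1.77 fixture mm [ 38.8 -73. ] z 230.7 rot [-1.7997e+02  5.0000e-02  1.8990e+01] F fix [ 0.6 -0.8] -0.2 grip -0.003
[[224.3, 179.6], [223.2, 163.1], [197.6, 141.1], [294.7, 140.8], [295.7, 190.1], [202.0, 190.2], [242.0, 140.8]]
```

View pics/w1.png

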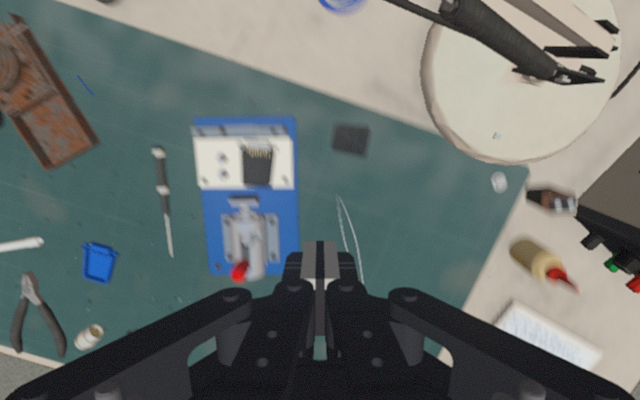

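The wrist view agrees with the fit: bed corners near (197,137) and (294,190), dowels near (223,160) and (223,172). Now descending beside the hood.

Emit:
servo_tool(commands=[{"dx": 0,"dy": 0,"dz": 0.09,"yaw": 0},{"dx": 0,"dy": -0.01,"dz": 0.18,"yaw": 0},{"dx": 0,"dy": -0.02,"dz": 0.27,"yaw": 0},{"dx": 0,"dy": -0.03,"dz": 0.35,"yaw": 0},{"dx": 0,"dy": -0.035,"dz": 0.42,"yaw": 0}])

```text
t: 2.23
tool_pos: [0.6409, -0.0349, 0.06]
eef_rot: [-179.9, 0.2, 19.0]
contact_force: [-0.1, 0.1, 0.4]
grip_width: 0.005
finger_force: 0.0
```

Emit:
servo_tool(commands=[{"dx": 0,"dy": 0,"dz": 0.04,"yaw": 0},{"dx": 0,"dy": 0,"dz": 0.07,"yaw": 0},{"dx": 0,"dy": 0,"dz": 0.084,"yaw": 0},{"dx": 0,"dy": 0,"dz": 0.084,"yaw": 0},{"dx": 0,"dy": 0,"dz": 0.084,"yaw": 0}])

```text
t: 2.65
tool_pos: [0.6434, -0.036, 0.0307]
eef_rot: [180.0, -0.1, 18.9]
contact_force: [1.1, 0.5, 0.7]
grip_width: 0.0
finger_force: 0.0
```

Run:
```python
from h import *
st()
im=robot.read_camera("wrist");cv2.imwrite("pics/w2.png",im[:,:,::-1])
```

```text
t 2.65 fixture mm [ 38.4 -61. ] z 30.7 rot [ 1.7996e+02 -8.0000e-02  1.8920e+01] F fix [1.2 0.1] 0.7 grip 0.0
```

View pics/w2.png

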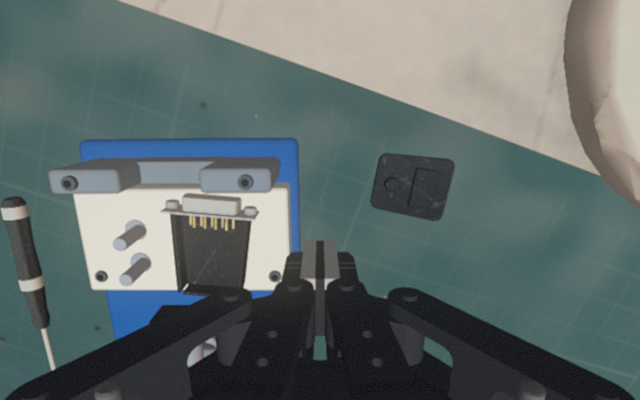

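Fingertip at (303–338, 242–275); hood right wall at column 248, left wall at 178; dowel bases near column 150. That makes the gap about 20 mm, followed by about 13 mm of pushing.

Emit:
servo_tool(commands=[{"dx": 0,"dy": -0.01,"dz": 0.004,"yaw": 0},{"dx": 0,"dy": -0.02,"dz": 0.004,"yaw": 0},{"dx": 0,"dy": -0.03,"dz": 0.004,"yaw": 0},{"dx": 0,"dy": -0.035,"dz": 0.004,"yaw": 0},{"dx": 0,"dy": -0.04,"dz": 0.004,"yaw": 0}])

```text
t: 3.12
tool_pos: [0.6374, -0.0201, 0.0285]
eef_rot: [180.0, -0.0, 19.0]
contact_force: [0.3, -0.6, 0.2]
grip_width: -0.001
finger_force: 0.0
```

Emit:
servo_tool(commands=[{"dx": 0,"dy": -0.005,"dz": 0,"yaw": 0},{"dx": 0,"dy": -0.01,"dz": 0,"yaw": 0},{"dx": 0,"dy": -0.015,"dz": 0,"yaw": 0},{"dx": 0,"dy": -0.02,"dz": 0,"yaw": 0},{"dx": 0,"dy": -0.025,"dz": 0,"yaw": 0}])

```text
t: 3.53
tool_pos: [0.6342, -0.011, 0.0281]
eef_rot: [180.0, -0.0, 18.9]
contact_force: [0.2, -0.8, -0.1]
grip_width: 0.005
finger_force: 0.1
```

Run:
```python
from h import *
st()
im=robot.read_camera("wrist");cv2.imwrite("pics/w3.png",im[100:340,40:440,::-1])
```

```text
t 3.53 fixture mm [ 37.8 -34.4] z 28.1 rot [179.99  -0.    18.93] F fix [-0.1 -0.8] -0.1 grip 0.005
```

View pics/w3.png

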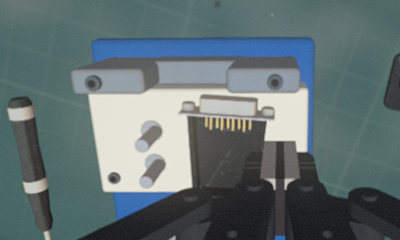

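Finger (crop column 263) is just touching the hood's wall; about 13 mm left to the dowels.

Emit:
servo_tool(commands=[{"dx": 0,"dy": -0.005,"dz": 0,"yaw": 0},{"dx": 0,"dy": -0.01,"dz": 0,"yaw": 0},{"dx": 0,"dy": -0.015,"dz": 0,"yaw": 0},{"dx": 0,"dy": -0.02,"dz": 0,"yaw": 0},{"dx": 0,"dy": -0.025,"dz": 0,"yaw": 0}])

```text
t: 4.0
tool_pos: [0.6309, -0.0015, 0.0281]
eef_rot: [-180.0, 0.0, 18.9]
contact_force: [0.8, 0.5, -0.1]
grip_width: 0.002
finger_force: 0.1
```

Emit:
servo_tool(commands=[{"dx": 0,"dy": -0.001,"dz": 0,"yaw": 0},{"dx": 0,"dy": -0.002,"dz": 0,"yaw": 0},{"dx": 0,"dy": -0.003,"dz": 0,"yaw": 0},{"dx": 0,"dy": -0.004,"dz": 0,"yaw": 0},{"dx": 0,"dy": -0.005,"dz": 0,"yaw": 0}])

```text
t: 4.42
tool_pos: [0.6303, 0.0002, 0.0281]
eef_rot: [-180.0, 0.0, 18.9]
contact_force: [0.3, -0.4, 0.1]
grip_width: 0.002
finger_force: 0.1
```

Run:
```python
from h import *
st()
im=robot.read_camera("wrist");cv2.imwrite("pics/w4.png",cv2.resize(im[150:330,60:360,::-1],None,fx=2,fy=2))
```

```text
t 4.42 fixture mm [ 37.7 -22.5] z 28.1 rot [-180.      0.     18.93] F fix [ 0.1 -0.5] 0.1 grip 0.002
```

View pics/w4.png

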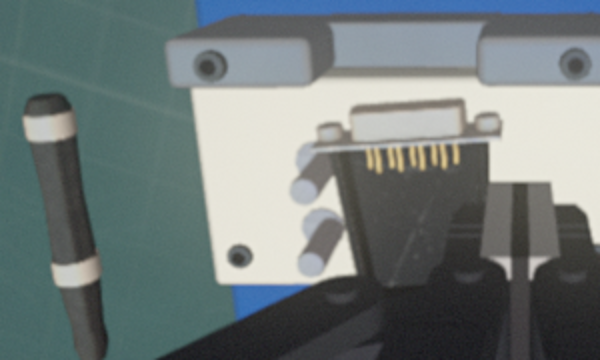

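Upper dowel nearly touching; lower gap is about 2–3 mm. Keep pushing gently until the force rises.

Emit:
servo_tool(commands=[{"dx": 0,"dy": -0.001,"dz": 0,"yaw": 0},{"dx": 0,"dy": -0.002,"dz": 0,"yaw": 0},{"dx": 0,"dy": -0.003,"dz": 0,"yaw": 0},{"dx": 0,"dy": -0.004,"dz": 0,"yaw": 0},{"dx": 0,"dy": -0.005,"dz": 0,"yaw": 0}])

```text
t: 4.88
tool_pos: [0.6299, 0.0014, 0.0283]
eef_rot: [179.9, -0.0, 19.0]
contact_force: [0.0, -3.3, -0.6]
grip_width: 0.002
finger_force: 1.7
```

```bash
python3 -c "
from h import *
st()"
```

```text
t 4.88 fixture mm [ 37.7 -21.2] z 28.3 rot [179.91  -0.    18.96] F fix [-1.  -3.2] -0.6 grip 0.002
```

Emit:
servo_tool(commands=[{"dx": 0,"dy": -0.001,"dz": 0,"yaw": 0},{"dx": 0,"dy": -0.002,"dz": 0,"yaw": 0},{"dx": 0,"dy": -0.003,"dz": 0,"yaw": 0},{"dx": 0,"dy": -0.003,"dz": 0,"yaw": 0},{"dx": 0,"dy": -0.003,"dz": 0,"yaw": 0}])

```text
t: 5.3
tool_pos: [0.6298, 0.0016, 0.0285]
eef_rot: [179.8, -0.0, 19.0]
contact_force: [0.2, -6.2, -0.1]
grip_width: 0.005
finger_force: 3.0
```

Run:
```python
from h import *
st()
im=robot.read_camera("wrist");cv2.imwrite("pics/w5.png",cv2.resize(im[150:330,60:360,::-1],None,fx=2,fy=2))
```

```text
t 5.3 fixture mm [ 37.7 -21. ] z 28.5 rot [ 1.7983e+02 -1.0000e-02  1.8960e+01] F fix [-1.8 -5.9] -0.1 grip 0.005
```

View pics/w5.png

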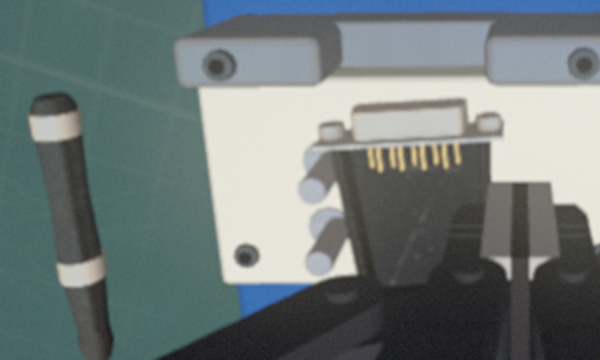

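Flange slopes about 2–3° more than the fence, so only the far dowel touches; the finger's far edge is in line with it. I'll back off, shift about 9 mm nearer and push again.

Emit:
servo_tool(commands=[{"dx": 0,"dy": 0.01,"dz": 0,"yaw": 0},{"dx": 0,"dy": 0.018,"dz": 0,"yaw": 0},{"dx": -0.012,"dy": 0.018,"dz": 0,"yaw": 0},{"dx": -0.023,"dy": 0.018,"dz": 0,"yaw": 0},{"dx": -0.023,"dy": 0.013,"dz": 0,"yaw": 0}])

```text
t: 5.77
tool_pos: [0.6213, -0.0048, 0.0279]
eef_rot: [-180.0, 0.1, 18.9]
contact_force: [0.4, -1.0, -0.5]
grip_width: 0.003
finger_force: 0.0
```

Emit:
servo_tool(commands=[{"dx": 0,"dy": -0.003,"dz": 0,"yaw": 0},{"dx": 0,"dy": -0.006,"dz": 0,"yaw": 0},{"dx": 0,"dy": -0.009,"dz": 0,"yaw": 0},{"dx": 0,"dy": -0.011,"dz": 0,"yaw": 0},{"dx": 0,"dy": -0.013,"dz": 0,"yaw": 0}])

```text
t: 6.18
tool_pos: [0.6207, -0.0011, 0.0283]
eef_rot: [179.8, 0.0, 19.0]
contact_force: [-0.5, -6.6, 0.5]
grip_width: 0.001
finger_force: 3.4
```

Emit:
servo_tool(commands=[{"dx": 0,"dy": -0.001,"dz": 0,"yaw": 0},{"dx": 0,"dy": -0.002,"dz": 0,"yaw": 0},{"dx": 0,"dy": -0.003,"dz": 0,"yaw": 0},{"dx": 0,"dy": -0.004,"dz": 0,"yaw": 0},{"dx": 0,"dy": -0.005,"dz": 0,"yaw": 0}])

```text
t: 6.6
tool_pos: [0.6203, -0.0008, 0.0285]
eef_rot: [179.7, 0.1, 19.0]
contact_force: [-0.8, -11.3, 0.0]
grip_width: 0.002
finger_force: 5.0
```

```bash
python3 -c "
from h import *
st()"
```

```text
t 6.6 fixture mm [ 27.9 -20.2] z 28.5 rot [1.7969e+02 8.0000e-02 1.9020e+01] F fix [ -4.4 -10.4] 0.0 grip 0.002
```

Emit:
servo_tool(commands=[{"dx": 0,"dy": 0.012,"dz": 0,"yaw": 0},{"dx": 0,"dy": 0.025,"dz": 0,"yaw": 0},{"dx": 0,"dy": 0.03,"dz": -0.06,"yaw": 0},{"dx": 0,"dy": 0.03,"dz": -0.14,"yaw": 0},{"dx": 0,"dy": 0.03,"dz": -0.22,"yaw": 0}])

```text
t: 7.02
tool_pos: [0.6229, -0.0087, 0.1157]
eef_rot: [-179.8, 0.1, 18.9]
contact_force: [1.1, -0.8, 0.8]
grip_width: 0.0
finger_force: 0.0
```

Emit:
servo_tool(commands=[{"dx": -0.06,"dy": -0.03,"dz": -0.03,"yaw": 0},{"dx": -0.13,"dy": -0.06,"dz": -0.03,"yaw": 0},{"dx": -0.19,"dy": -0.1,"dz": -0.03,"yaw": 0},{"dx": -0.24,"dy": -0.13,"dz": -0.03,"yaw": 0},{"dx": -0.26,"dy": -0.15,"dz": -0.03,"yaw": 0}])

```text
t: 7.43
tool_pos: [0.5034, 0.0148, 0.1276]
eef_rot: [-179.9, 0.1, 18.9]
contact_force: [0.8, -0.3, 0.3]
grip_width: -0.001
finger_force: 0.0
```

Run:
```python
from h import *
st()
m=robot.camera_model("wrist");im=robot.read_camera("wrist")[:,:,::-1].copy();top=robot.read_camera("top")[:,:,::-1]
np.savez("wm.npz",**m);cv2.imwrite("pics/raw6.png",im)
G=lambda x,y,z:np.r_[t+R@np.array([x,y])/1e3,z/1e3]
c=proj(m,[G(45,0,30)])[0].round().astype(int);print(c)
print(np.round(proj(m,[G(33,19.2,24),G(49,19.2,24),G(33,16.2,24),G(49,16.2,24)]),1).tolist())
x0=int(np.clip(c[0]-100,0,440));y0=int(np.clip(c[1]-75,0,250));print(x0,y0)
a=cv2.resize(im[y0:y0+150,x0:x0+200],(800,600),interpolation=cv2.INTER_CUBIC)
cv2.imwrite("pics/w6.png",a)
```

```text
t 7.43 fixture mm [-77.6  32.6] z 127.6 rot [-1.799e+02  8.000e-02  1.894e+01] F fix [ 0.6 -0.6] 0.3 grip -0.001
[373   8]
[[341.1, 30.4], [341.4, 3.3], [345.7, 30.4], [346.1, 3.3]]
273 0
```

View pics/w6.png

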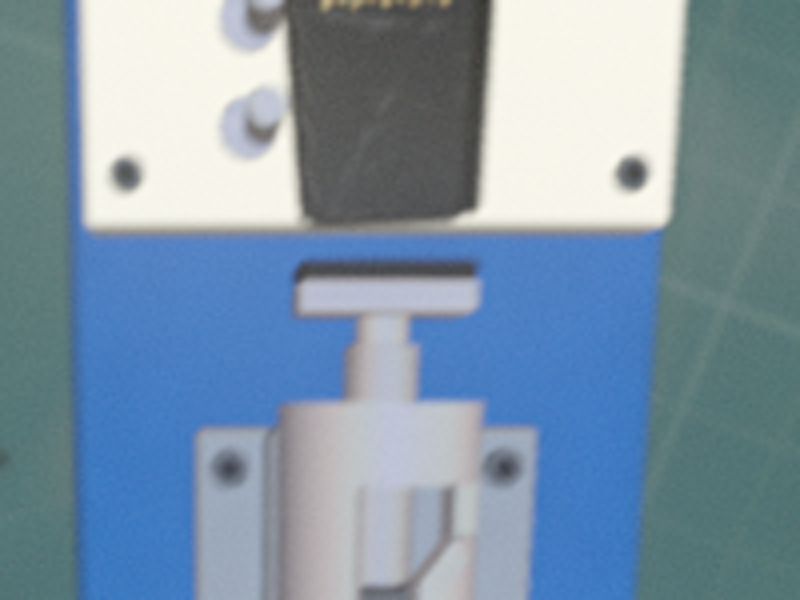

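Hood is now square and centred on the pad axis (hood centre column 389, pad centre 388), so it sits against both dowels. Next I turn the tool 45° and come down behind-left of the handle.

Emit:
servo_tool(commands=[{"dx": 0,"dy": 0.01,"dz": 0,"yaw": 0.075},{"dx": 0,"dy": 0.02,"dz": 0,"yaw": 0.15},{"dx": 0,"dy": 0.025,"dz": 0,"yaw": 0.225},{"dx": 0,"dy": 0.025,"dz": 0,"yaw": 0.3},{"dx": 0,"dy": 0.025,"dz": 0,"yaw": 0.375}])

```text
t: 7.95
tool_pos: [0.5112, 0.0039, 0.1286]
eef_rot: [-180.0, -0.1, -15.2]
contact_force: [-0.3, 0.7, 0.4]
grip_width: -0.003
finger_force: 0.0
```

Emit:
servo_tool(commands=[{"dx": 0,"dy": 0,"dz": 0.04,"yaw": 0.065},{"dx": 0,"dy": 0,"dz": 0.08,"yaw": 0.125},{"dx": 0,"dy": 0,"dz": 0.12,"yaw": 0.125},{"dx": 0,"dy": 0,"dz": 0.15,"yaw": 0.125},{"dx": 0,"dy": 0,"dz": 0.165,"yaw": 0.125}])

```text
t: 8.37
tool_pos: [0.5094, 0.0043, 0.0604]
eef_rot: [180.0, 0.1, -26.1]
contact_force: [0.9, 0.4, 0.2]
grip_width: -0.003
finger_force: 0.0
```

```bash
python3 -c "
from h import *
st();print(robot.state()['qpos'].round(1))"
```

```text
t 8.37 fixture mm [-75.3  20.7] z 60.4 rot [ 1.7998e+02  1.1000e-01 -2.6060e+01] F fix [0.9 0.1] 0.2 grip -0.003
[-10.9   8.  120.1   0.   52.  105.1]
```

Emit:
servo_tool(commands=[{"dx": 0.007,"dy": 0,"dz": 0,"yaw": 0},{"dx": 0.014,"dy": 0,"dz": 0,"yaw": 0},{"dx": 0.021,"dy": 0,"dz": 0,"yaw": 0},{"dx": 0.026,"dy": 0,"dz": 0,"yaw": 0},{"dx": 0.03,"dy": 0,"dz": 0,"yaw": 0}])

```text
t: 8.78
tool_pos: [0.5211, -0.0012, 0.0632]
eef_rot: [-180.0, -0.1, -26.1]
contact_force: [0.0, 0.2, 0.5]
grip_width: -0.002
finger_force: 0.0
```

Emit:
servo_tool(commands=[{"dx": 0.003,"dy": 0,"dz": 0,"yaw": 0},{"dx": 0.005,"dy": 0,"dz": 0,"yaw": 0},{"dx": 0.007,"dy": 0,"dz": 0,"yaw": 0},{"dx": 0.007,"dy": 0,"dz": 0,"yaw": 0},{"dx": 0.007,"dy": 0,"dz": 0,"yaw": 0}])

```text
t: 9.2
tool_pos: [0.5223, -0.0021, 0.0621]
eef_rot: [180.0, 0.0, -26.1]
contact_force: [-0.9, 0.3, 0.3]
grip_width: -0.002
finger_force: 0.4
```

```bash
python3 -c "
from h import *
st()"
```

```text
t 9.2 fixture mm [-65.2  10.4] z 62.1 rot [ 1.7999e+02  2.0000e-02 -2.6060e+01] F fix [-0.8  0.6] 0.3 grip -0.002
```

Contact. Now pushing forward along fixture +x.

Emit:
servo_tool(commands=[{"dx": 0.005,"dy": -0.005,"dz": 0,"yaw": 0},{"dx": 0.01,"dy": -0.01,"dz": 0,"yaw": 0},{"dx": 0.015,"dy": -0.015,"dz": 0,"yaw": 0},{"dx": 0.02,"dy": -0.02,"dz": 0,"yaw": 0},{"dx": 0.025,"dy": -0.025,"dz": 0,"yaw": 0}])

```text
t: 9.62
tool_pos: [0.5355, 0.0026, 0.0617]
eef_rot: [180.0, 0.1, -26.1]
contact_force: [-3.3, -0.2, 0.4]
grip_width: 0.003
finger_force: 1.2
```

Emit:
servo_tool(commands=[{"dx": 0.003,"dy": -0.003,"dz": 0,"yaw": 0},{"dx": 0.006,"dy": -0.006,"dz": 0,"yaw": 0},{"dx": 0.009,"dy": -0.009,"dz": 0,"yaw": 0},{"dx": 0.012,"dy": -0.012,"dz": 0,"yaw": 0},{"dx": 0.014,"dy": -0.014,"dz": 0,"yaw": 0}])

```text
t: 10.03
tool_pos: [0.5438, 0.005, 0.0623]
eef_rot: [-180.0, -0.0, -26.1]
contact_force: [-3.5, -1.3, 0.8]
grip_width: -0.001
finger_force: 1.1
```

```bash
python3 -c "
from h import *
st()"
```

```text
t 10.03 fixture mm [-42.5  10.1] z 62.3 rot [-1.7999e+02 -3.0000e-02 -2.6070e+01] F fix [-3.7 -0.1] 0.8 grip -0.001
```

Emit:
servo_tool(commands=[{"dx": 0.002,"dy": -0.002,"dz": 0,"yaw": 0},{"dx": 0.004,"dy": -0.004,"dz": 0,"yaw": 0},{"dx": 0.006,"dy": -0.006,"dz": 0,"yaw": 0},{"dx": 0.008,"dy": -0.008,"dz": 0,"yaw": 0},{"dx": 0.01,"dy": -0.01,"dz": 0,"yaw": 0}])

```text
t: 10.45
tool_pos: [0.5489, 0.007, 0.0622]
eef_rot: [-180.0, -0.0, -26.1]
contact_force: [-1.8, 0.5, 0.3]
grip_width: 0.001
finger_force: 0.6
```

```bash
python3 -c "
from h import *
st()"
```

```text
t 10.45 fixture mm [-37.   10.3] z 62.2 rot [-1.7998e+02 -1.0000e-02 -2.6070e+01] F fix [-1.6  1.1] 0.3 grip 0.001
```

```bash
cat > red.py <<'E'
from h import *
st()
from scipy.optimize import least_squares
G=lambda x,y,z:np.r_[t+R@np.array([x,y])/1e3,z/1e3]
obs={}
for n in ("top","scene"):
    m=robot.camera_model(n);im=robot.read_camera(n)[:,:,::-1];cv2.imwrite(f"pics/r_{n}.png",im)
    hsv=cv2.cvtColor(np.ascontiguousarray(im),cv2.COLOR_BGR2HSV)
    k=((hsv[:,:,0]<8)|(hsv[:,:,0]>172))&(hsv[:,:,1]>150)&(hsv[:,:,2]>80)
    c=proj(m,[G(-40,-10,65)])[0]
    yy,xx=np.where(k);s=np.hypot(xx-c[0],yy-c[1])<35
    print(n,"pred",c.round(),"red n",s.sum(),"mean",xx[s].mean().round(1) if s.any() else None,yy[s].mean().round(1) if s.any() else None)
    if s.any(): obs[n]=(m,np.array([xx[s].mean(),yy[s].mean()]))
def P(v): return G(-56+v[0],-40*np.sin(v[1]),32+40*np.cos(v[1]))
if obs:
    r=least_squares(lambda v:np.concatenate([proj(m,[P(v)])[0]-o for m,o in obs.values()]),[27,.4])
    print("travel mm, pin rad",r.x.round(2),"res",r.fun.round(1))
E
python3 red.py
```

```text
t 10.45 fixture mm [-37.   10.3] z 62.2 rot [-1.7998e+02 -1.0000e-02 -2.6070e+01] F fix [-1.6  1.1] 0.3 grip 0.001
top pred [332. 194.] red n 0 mean None None
scene pred [324. 192.] red n 0 mean None None
```

```bash
cat > redw.py <<'E'
from h import *
st()
from scipy.optimize import least_squares
G=lambda x,y,z:np.r_[t+R@np.array([x,y])/1e3,z/1e3]
m=robot.camera_model("wrist");im=np.ascontiguousarray(robot.read_camera("wrist")[:,:,::-1]);cv2.imwrite("pics/rw.png",im)
hsv=cv2.cvtColor(im,cv2.COLOR_BGR2HSV)
k=(((hsv[:,:,0]<8)|(hsv[:,:,0]>172))&(hsv[:,:,1]>140)&(hsv[:,:,2]>60)).astype(np.uint8)
n,_,s,c=cv2.connectedComponentsWithStats(k)
for i in range(1,n):
    if s[i,4]>30: print("red",s[i],c[i].round(1))
for tr in (22,26,30):
    for a in (0,.3,.6,.93):
        p=[G(-56+tr,-q*np.sin(a),32+q*np.cos(a)) for q in (26,52)]
        print(tr,a,proj(m,p).round(0).tolist())
E
python3 redw.py
```

```text
t 10.55 fixture mm [-36.6  10.3] z 62.4 rot [-1.7995e+02 -7.0000e-02 -2.6070e+01] F fix [-1.2  0.6] 0.6 grip 0.001
red [ 326  209   43   39 1286] [347.2 227.4]
22 0 [[330.0, 234.0], [332.0, 259.0]]
22 0.3 [[343.0, 222.0], [361.0, 230.0]]
22 0.6 [[353.0, 209.0], [386.0, 199.0]]
22 0.93 [[362.0, 196.0], [403.0, 171.0]]
26 0 [[324.0, 228.0], [325.0, 252.0]]
26 0.3 [[336.0, 216.0], [354.0, 223.0]]
26 0.6 [[347.0, 203.0], [379.0, 192.0]]
26 0.93 [[356.0, 190.0], [397.0, 164.0]]
30 0 [[318.0, 222.0], [317.0, 245.0]]
30 0.3 [[330.0, 210.0], [347.0, 215.0]]
30 0.6 [[341.0, 197.0], [372.0, 185.0]]
30 0.93 [[350.0, 184.0], [390.0, 157.0]]
```

The wrist camera's red blob at (347,227) means travel of about 23 mm and the handle already leaning about 0.25 rad into the lead-in. Continue diagonally (forward and right).

Emit:
servo_tool(commands=[{"dx": 0.004,"dy": -0.002,"dz": 0,"yaw": 0},{"dx": 0.008,"dy": -0.004,"dz": 0,"yaw": 0},{"dx": 0.012,"dy": -0.006,"dz": 0,"yaw": 0},{"dx": 0.016,"dy": -0.006,"dz": 0,"yaw": 0},{"dx": 0.02,"dy": -0.006,"dz": 0,"yaw": 0}])

```text
t: 11.02
tool_pos: [0.5568, 0.006, 0.0621]
eef_rot: [-180.0, 0.1, -26.1]
contact_force: [-3.6, 2.8, 2.1]
grip_width: 0.003
finger_force: 2.2
```

```bash
python3 redw.py
```

```text
t 11.02 fixture mm [-29.9   6.8] z 62.1 rot [-1.7997e+02  8.0000e-02 -2.6080e+01] F fix [-2.5  3.8] 2.1 grip 0.003
red [ 334  220   46   37 1336] [356.6 237.4]
22 0 [[335.0, 250.0], [338.0, 277.0]]
22 0.3 [[348.0, 237.0], [367.0, 248.0]]
22 0.6 [[358.0, 224.0], [391.0, 217.0]]
22 0.93 [[366.0, 211.0], [408.0, 188.0]]
26 0 [[329.0, 244.0], [331.0, 270.0]]
26 0.3 [[341.0, 231.0], [360.0, 241.0]]
26 0.6 [[352.0, 218.0], [384.0, 211.0]]
26 0.93 [[360.0, 205.0], [401.0, 182.0]]
30 0 [[323.0, 238.0], [323.0, 264.0]]
30 0.3 [[335.0, 225.0], [353.0, 234.0]]
30 0.6 [[346.0, 212.0], [377.0, 204.0]]
30 0.93 [[355.0, 200.0], [395.0, 175.0]]
```

Handle has slid to the finger's right corner (blob centre 356 against finger centre 320). I'll back off and get behind it again.

Emit:
servo_tool(commands=[{"dx": -0.02,"dy": 0,"dz": 0,"yaw": 0},{"dx": -0.04,"dy": 0.015,"dz": 0,"yaw": 0},{"dx": -0.04,"dy": 0.032,"dz": 0,"yaw": 0},{"dx": -0.03,"dy": 0.032,"dz": 0,"yaw": 0},{"dx": -0.03,"dy": 0.032,"dz": 0,"yaw": 0}])

```text
t: 11.48
tool_pos: [0.5412, -0.0017, 0.0626]
eef_rot: [-180.0, -0.1, -26.1]
contact_force: [0.7, -0.0, -0.5]
grip_width: 0.003
finger_force: 0.0
```

```bash
python3 redw.py|head -2; python3 red.py
```

```text
t 11.48 fixture mm [-47.2   4.6] z 62.6 rot [-1.7999e+02 -1.2000e-01 -2.6120e+01] F fix [ 0.7 -0.3] -0.5 grip 0.003
red [ 301  197   42   36 1229] [321.8 214.1]
t 11.53 fixture mm [-47.    4.8] z 62.6 rot [-1.7998e+02 -1.0000e-01 -2.6110e+01] F fix [-0.5  0.8] 0.4 grip -0.006
top pred [332. 194.] red n 0 mean None None
scene pred [324. 192.] red n 0 mean None None
```

Emit:
servo_tool(commands=[{"dx": 0.006,"dy": 0,"dz": 0,"yaw": 0},{"dx": 0.012,"dy": 0,"dz": 0,"yaw": 0},{"dx": 0.018,"dy": 0,"dz": 0,"yaw": 0},{"dx": 0.022,"dy": 0,"dz": 0,"yaw": 0},{"dx": 0.026,"dy": 0,"dz": 0,"yaw": 0}])

```text
t: 12.05
tool_pos: [0.5479, -0.0052, 0.0613]
eef_rot: [179.9, 0.3, -26.0]
contact_force: [-6.6, -0.0, 2.4]
grip_width: -0.0
finger_force: 2.9
```

```bash
python3 redw.py
```

```text
t 12.05 fixture mm [-42.   -0.9] z 61.3 rot [179.85   0.34 -26.03] F fix [-6.3  2.1] 2.4 grip -0.0
red [ 303  207   45   36 1296] [324.9 224.3]
22 0 [[304.0, 244.0], [301.0, 271.0]]
22 0.3 [[316.0, 231.0], [331.0, 242.0]]
22 0.6 [[327.0, 218.0], [356.0, 211.0]]
22 0.93 [[337.0, 205.0], [375.0, 182.0]]
26 0 [[298.0, 238.0], [294.0, 264.0]]
26 0.3 [[310.0, 225.0], [323.0, 235.0]]
26 0.6 [[321.0, 212.0], [349.0, 204.0]]
26 0.93 [[331.0, 199.0], [368.0, 175.0]]
30 0 [[291.0, 232.0], [286.0, 257.0]]
30 0.3 [[303.0, 219.0], [315.0, 227.0]]
30 0.6 [[315.0, 206.0], [341.0, 197.0]]
30 0.93 [[324.0, 193.0], [362.0, 168.0]]
```

Emit:
servo_tool(commands=[{"dx": 0.004,"dy": 0,"dz": 0,"yaw": 0},{"dx": 0.008,"dy": 0,"dz": 0,"yaw": 0},{"dx": 0.012,"dy": 0,"dz": 0,"yaw": 0},{"dx": 0.016,"dy": 0,"dz": 0,"yaw": 0},{"dx": 0.02,"dy": 0,"dz": 0,"yaw": 0}])

```text
t: 12.52
tool_pos: [0.5533, -0.0084, 0.06]
eef_rot: [179.8, 0.6, -26.0]
contact_force: [-7.1, -0.2, 0.5]
grip_width: 0.002
finger_force: 2.9
```

```bash
python3 redw.py
```

```text
t 12.52 fixture mm [-37.9  -5.7] z 60.0 rot [179.79   0.57 -26.03] F fix [-6.8  2.1] 0.5 grip 0.002
red [ 305  204   50   37 1431] [329.8 222.4]
22 0 [[303.0, 258.0], [300.0, 288.0]]
22 0.3 [[315.0, 246.0], [329.0, 259.0]]
22 0.6 [[326.0, 232.0], [355.0, 228.0]]
22 0.93 [[335.0, 219.0], [374.0, 197.0]]
26 0 [[297.0, 252.0], [293.0, 281.0]]
26 0.3 [[309.0, 240.0], [322.0, 252.0]]
26 0.6 [[320.0, 227.0], [347.0, 221.0]]
26 0.93 [[329.0, 213.0], [367.0, 191.0]]
30 0 [[290.0, 246.0], [285.0, 274.0]]
30 0.3 [[302.0, 234.0], [314.0, 245.0]]
30 0.6 [[314.0, 221.0], [340.0, 214.0]]
30 0.93 [[323.0, 207.0], [360.0, 184.0]]
```

Handle now at about 27 mm travel, 0.6 rad. Continue swinging right.

Emit:
servo_tool(commands=[{"dx": 0.005,"dy": 0.002,"dz": 0,"yaw": 0},{"dx": 0.01,"dy": 0.004,"dz": 0,"yaw": 0},{"dx": 0.014,"dy": 0.007,"dz": 0,"yaw": 0},{"dx": 0.018,"dy": 0.01,"dz": 0,"yaw": 0},{"dx": 0.022,"dy": 0.014,"dz": 0,"yaw": 0}])

```text
t: 12.98
tool_pos: [0.5636, -0.0179, 0.0626]
eef_rot: [-180.0, -0.1, -26.1]
contact_force: [-1.1, 0.6, 0.9]
grip_width: -0.0
finger_force: 0.6
```

```bash
python3 redw.py
```

```text
t 12.98 fixture mm [-31.3 -18. ] z 62.6 rot [-1.7996e+02 -1.2000e-01 -2.6060e+01] F fix [-0.9  0.9] 0.9 grip -0.0
red [ 306  210   52   36 1219] [333.8 227.3]
22 0 [[295.0, 282.0], [291.0, 314.0]]
22 0.3 [[307.0, 270.0], [318.0, 287.0]]
22 0.6 [[317.0, 257.0], [343.0, 256.0]]
22 0.93 [[327.0, 244.0], [362.0, 226.0]]
26 0 [[289.0, 277.0], [283.0, 308.0]]
26 0.3 [[301.0, 265.0], [311.0, 280.0]]
26 0.6 [[311.0, 252.0], [336.0, 250.0]]
26 0.93 [[321.0, 238.0], [355.0, 220.0]]
30 0 [[283.0, 271.0], [276.0, 302.0]]
30 0.3 [[294.0, 259.0], [304.0, 274.0]]
30 0.6 [[305.0, 246.0], [329.0, 243.0]]
30 0.93 [[315.0, 233.0], [349.0, 213.0]]
```

Emit:
servo_tool(commands=[{"dx": 0.003,"dy": 0.003,"dz": 0,"yaw": 0},{"dx": 0.006,"dy": 0.006,"dz": 0,"yaw": 0},{"dx": 0.009,"dy": 0.009,"dz": 0,"yaw": 0},{"dx": 0.012,"dy": 0.012,"dz": 0,"yaw": 0},{"dx": 0.014,"dy": 0.014,"dz": 0,"yaw": 0}])

```text
t: 13.45
tool_pos: [0.5645, -0.0246, 0.062]
eef_rot: [-180.0, 0.1, -26.1]
contact_force: [-3.4, 5.0, 2.1]
grip_width: -0.0
finger_force: 2.4
```

```bash
python3 redw.py
```

```text
t 13.45 fixture mm [-32.6 -24.6] z 62.0 rot [-1.7996e+02  1.3000e-01 -2.6080e+01] F fix [-1.6  5.8] 2.1 grip -0.0
red [ 296  214   52   38 1085] [323.6 230.1]
22 0 [[283.0, 290.0], [277.0, 324.0]]
22 0.3 [[295.0, 278.0], [304.0, 296.0]]
22 0.6 [[306.0, 265.0], [329.0, 266.0]]
22 0.93 [[315.0, 252.0], [349.0, 235.0]]
26 0 [[277.0, 285.0], [269.0, 318.0]]
26 0.3 [[289.0, 273.0], [297.0, 290.0]]
26 0.6 [[300.0, 260.0], [322.0, 259.0]]
26 0.93 [[309.0, 246.0], [342.0, 229.0]]
30 0 [[271.0, 279.0], [262.0, 311.0]]
30 0.3 [[282.0, 267.0], [289.0, 283.0]]
30 0.6 [[293.0, 254.0], [315.0, 253.0]]
30 0.93 [[303.0, 241.0], [336.0, 222.0]]
```

Emit:
servo_tool(commands=[{"dx": 0.002,"dy": 0.002,"dz": 0,"yaw": 0},{"dx": 0.004,"dy": 0.004,"dz": 0,"yaw": 0},{"dx": 0.006,"dy": 0.006,"dz": 0,"yaw": 0},{"dx": 0.008,"dy": 0.008,"dz": 0,"yaw": 0},{"dx": 0.008,"dy": 0.008,"dz": 0,"yaw": 0}])

```text
t: 13.92
tool_pos: [0.5664, -0.0291, 0.0626]
eef_rot: [-180.0, 0.1, -26.1]
contact_force: [-2.9, 3.6, 3.9]
grip_width: 0.003
finger_force: 2.6
```

```bash
python3 redw.py|head -2
```

```text
t 13.92 fixture mm [-32.2 -29.4] z 62.6 rot [-1.7997e+02  6.0000e-02 -2.6060e+01] F fix [-1.6  4.3] 3.9 grip 0.003
red [290 220  51  33 871] [316.8 234.1]
```

Emit:
servo_tool(commands=[{"dx": -0.01,"dy": -0.01,"dz": 0,"yaw": 0},{"dx": -0.03,"dy": -0.03,"dz": -0.03,"yaw": 0},{"dx": -0.06,"dy": -0.03,"dz": -0.1,"yaw": 0},{"dx": -0.1,"dy": -0.03,"dz": -0.18,"yaw": 0},{"dx": -0.15,"dy": -0.03,"dz": -0.26,"yaw": 0}])

```text
t: 14.38
tool_pos: [0.518, 0.0073, 0.1668]
eef_rot: [180.0, -0.1, -26.1]
contact_force: [0.9, -0.9, 0.2]
grip_width: -0.004
finger_force: 0.0
```

Emit:
servo_tool(commands=[{"dx": -0.08,"dy": -0.04,"dz": -0.05,"yaw": 0},{"dx": -0.16,"dy": -0.08,"dz": -0.1,"yaw": 0},{"dx": -0.2,"dy": -0.12,"dz": -0.1,"yaw": 0},{"dx": -0.2,"dy": -0.12,"dz": -0.1,"yaw": 0},{"dx": -0.2,"dy": -0.12,"dz": -0.1,"yaw": 0}])

```text
t: 14.8
tool_pos: [0.4674, 0.0863, 0.2066]
eef_rot: [-180.0, -0.2, -25.9]
contact_force: [0.2, 0.4, -0.8]
grip_width: 0.001
finger_force: 0.0
```

```bash
python3 red.py; python3 redw.py | head -4
python3 - <<'E'
import cv2,numpy as np
a=cv2.imread("pics/r_top.png")[115:240,265:420];b=cv2.imread("pics/r_scene.png")[165:250,240:360];w=cv2.imread("pics/rw.png")
r=lambda i,s:cv2.resize(i,s,interpolation=cv2.INTER_CUBIC)
out=np.zeros((600,800,3),np.uint8)
out[:323,:400]=r(a,(400,323));out[:283,400:]=r(b,(400,283));out[330:580,:400]=r(w,(400,250))
cv2.imwrite("pics/m7.png",out)
E
```

```text
t 14.8 fixture mm [-88.4 111.9] z 206.6 rot [-179.99   -0.19  -25.93] F fix [0.3 0.3] -0.8 grip 0.001
top pred [332. 194.] red n 95 mean 340.5 183.7
scene pred [324. 192.] red n 74 mean 321.9 188.9
travel mm, pin rad [28.25  0.86] res [ 0.2 -0.2  0.5 -1.3]
t 14.9 fixture mm [-88.6 110.9] z 205.7 rot [ 1.7996e+02 -4.0000e-02 -2.6070e+01] F fix [0.6 0.1] 0.1 grip -0.0
red [377   0  29  17 306] [388.6   6.5]
red [ 59 149  24  18 231] [ 69.4 157.9]
red [ 54 180  24  18 224] [ 64.3 188.7]
```

View pics/m7.png

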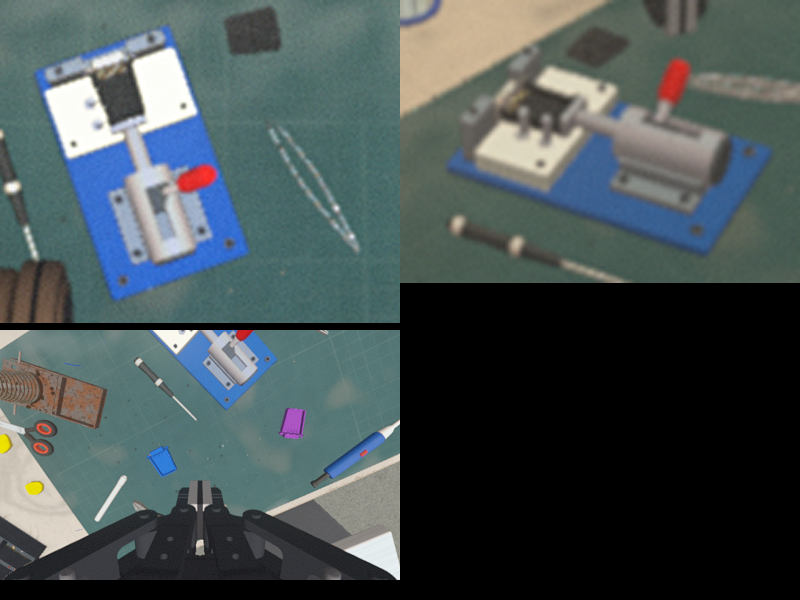

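```bash
sed -e 's/robot.read_camera(n)\[:,:,::-1\]/cv2.imread(f"pics\/{n}0.png")/' -e 's/cv2.imwrite(f"pics\/r_{n}.png",im)/pass/' -e 's/G(-40,-10,65)/G(-53,0,70)/' red.py > red0.py; python3 red0.py
```

```text
t 14.95 fixture mm [-88.7 110.7] z 205.5 rot [179.95   0.   -26.11] F fix [0.5 0.3] -1.0 grip 0.001
top pred [329. 202.] red n 45 mean 328.2 201.3
scene pred [328. 195.] red n 64 mean 326.1 194.1
travel mm, pin rad [ 5.55 -0.03] res [-0.3 -0.1  0.3 -0.3]
```

Montage: the handle is leaning right (top view at ~(197,180)), the pad is against the hood, and the hood is at fence and dowels; the fit gives 28.3 mm travel and 0.86 rad. To be sure the pin is fully in, I'll press the handle down once from above.

Emit:
servo_tool(commands=[{"dx": 0.072,"dy": 0.03,"dz": 0,"yaw": 0},{"dx": 0.145,"dy": 0.06,"dz": 0,"yaw": 0},{"dx": 0.217,"dy": 0.09,"dz": 0,"yaw": 0},{"dx": 0.29,"dy": 0.12,"dz": 0.02,"yaw": 0},{"dx": 0.36,"dy": 0.147,"dz": 0.05,"yaw": 0}])

```text
t: 15.37
tool_pos: [0.5728, -0.0332, 0.1864]
eef_rot: [-180.0, -0.1, -26.2]
contact_force: [0.3, 0.0, 0.6]
grip_width: 0.002
finger_force: 0.0
```

Emit:
servo_tool(commands=[{"dx": 0,"dy": 0,"dz": 0.06,"yaw": 0},{"dx": 0,"dy": 0,"dz": 0.12,"yaw": 0},{"dx": 0,"dy": 0,"dz": 0.18,"yaw": 0},{"dx": 0,"dy": 0,"dz": 0.22,"yaw": 0},{"dx": 0,"dy": 0,"dz": 0.25,"yaw": 0}])

```text
t: 15.78
tool_pos: [0.5694, -0.0314, 0.0827]
eef_rot: [179.9, 0.2, -26.2]
contact_force: [0.6, 0.6, 0.2]
grip_width: -0.005
finger_force: 0.0
```

Emit:
servo_tool(commands=[{"dx": 0,"dy": 0,"dz": 0.008,"yaw": 0},{"dx": 0,"dy": 0,"dz": 0.016,"yaw": 0},{"dx": 0,"dy": 0,"dz": 0.024,"yaw": 0},{"dx": 0,"dy": 0,"dz": 0.032,"yaw": 0},{"dx": 0,"dy": 0,"dz": 0.04,"yaw": 0}])

```text
t: 16.2
tool_pos: [0.5716, -0.0304, 0.0711]
eef_rot: [-180.0, -0.1, -26.1]
contact_force: [0.1, 0.6, 0.6]
grip_width: -0.001
finger_force: 0.0
```

```bash
python3 -c "
from h import *
st()"
```

```text
t 16.2 fixture mm [-27.7 -32.4] z 71.1 rot [-1.7997e+02 -1.4000e-01 -2.6060e+01] F fix [0.3 0.6] 0.6 grip -0.001
```

Emit:
servo_tool(commands=[{"dx": 0,"dy": 0,"dz": 0.003,"yaw": 0},{"dx": 0,"dy": 0,"dz": 0.006,"yaw": 0},{"dx": 0,"dy": 0,"dz": 0.009,"yaw": 0},{"dx": 0,"dy": 0,"dz": 0.012,"yaw": 0},{"dx": 0,"dy": 0,"dz": 0.015,"yaw": 0}])

```text
t: 16.62
tool_pos: [0.5713, -0.0305, 0.065]
eef_rot: [180.0, -0.1, -26.0]
contact_force: [-1.0, -1.5, 5.9]
grip_width: -0.0
finger_force: 2.7
```

Emit:
servo_tool(commands=[{"dx": 0,"dy": 0,"dz": 0.002,"yaw": 0},{"dx": 0,"dy": 0,"dz": 0.004,"yaw": 0},{"dx": 0,"dy": 0,"dz": 0.006,"yaw": 0},{"dx": 0,"dy": 0,"dz": 0.006,"yaw": 0},{"dx": 0,"dy": 0,"dz": 0.006,"yaw": 0}])

```text
t: 17.03
tool_pos: [0.5717, -0.0314, 0.0637]
eef_rot: [179.9, -0.2, -26.0]
contact_force: [-2.0, -3.0, 7.7]
grip_width: 0.0
finger_force: 3.6
```

```bash
python3 -c "
from h import *
st()"
```

```text
t 17.03 fixture mm [-27.9 -33.3] z 63.7 rot [ 1.7992e+02 -1.6000e-01 -2.6030e+01] F fix [-2.9 -2.2] 7.7 grip 0.0
```

Emit:
servo_tool(commands=[{"dx": 0,"dy": 0,"dz": 0.003,"yaw": 0},{"dx": 0,"dy": 0,"dz": 0.006,"yaw": 0},{"dx": 0,"dy": 0,"dz": 0.009,"yaw": 0},{"dx": 0,"dy": 0,"dz": 0.009,"yaw": 0},{"dx": 0,"dy": 0,"dz": 0.009,"yaw": 0}])

```text
t: 17.45
tool_pos: [0.5724, -0.0324, 0.0618]
eef_rot: [179.8, -0.3, -26.0]
contact_force: [-5.3, -5.1, 13.6]
grip_width: 0.002
finger_force: 6.9
```

```bash
python3 -c "
from h import *
st()"
```

```text
t 17.45 fixture mm [-27.6 -34.6] z 61.8 rot [179.83  -0.25 -25.99] F fix [-6.7 -3.1] 13.6 grip 0.002
```

Emit:
servo_tool(commands=[{"dx": 0,"dy": 0,"dz": -0.05,"yaw": 0},{"dx": 0,"dy": 0,"dz": -0.13,"yaw": 0},{"dx": 0,"dy": 0,"dz": -0.21,"yaw": 0},{"dx": -0.06,"dy": -0.03,"dz": -0.29,"yaw": 0},{"dx": -0.13,"dy": -0.07,"dz": -0.36,"yaw": 0}])

```text
t: 17.87
tool_pos: [0.5375, 0.0163, 0.2037]
eef_rot: [-180.0, -0.1, -26.2]
contact_force: [1.4, 0.2, -0.1]
grip_width: 0.003
finger_force: 0.0
```

Emit:
servo_tool(commands=[{"dx": -0.09,"dy": -0.04,"dz": 0,"yaw": 0},{"dx": -0.18,"dy": -0.08,"dz": 0,"yaw": 0},{"dx": -0.23,"dy": -0.1,"dz": 0,"yaw": 0},{"dx": -0.23,"dy": -0.1,"dz": 0,"yaw": 0},{"dx": -0.23,"dy": -0.1,"dz": 0,"yaw": 0}])

```text
t: 18.28
tool_pos: [0.4712, 0.0942, 0.2015]
eef_rot: [-180.0, -0.0, -25.9]
contact_force: [-0.2, -0.1, 0.7]
grip_width: 0.0
finger_force: 0.0
```

```bash
cp pics/r_top.png pics/p_top.png; python3 red.py
python3 - <<'E'
from h import *
m=robot.camera_model("top")
im=cv2.imread("pics/r_top.png")
# rectify the hood region at z=36 into fixture frame, 0.5 mm/px; dark profile per row
for name,z in (("hood",36),):
    xs=np.arange(20,80,2.);ys=np.arange(40,-40,-.5)
    for x in xs:
        P=np.array([np.r_[t+R@np.array([x,y])/1e3,z/1e3] for y in ys]);uv=proj(m,P).astype(np.float32)
        g=cv2.remap(cv2.cvtColor(im,cv2.COLOR_BGR2GRAY),uv[:,0].copy()[None],uv[:,1].copy()[None],cv2.INTER_LINEAR)[0]
        d=ys[(g<110)&(abs(ys)<24)]
        print(int(x),(d.max(),d.min()) if len(d) else None,end=" ")
E
```

```text
t 18.28 fixture mm [-82.2 118.1] z 201.5 rot [-1.7999e+02 -5.0000e-02 -2.5940e+01] F fix [-0.2 -0.1] 0.7 grip 0.0
top pred [332. 194.] red n 95 mean 340.6 183.6
scene pred [324. 192.] red n 73 mean 321.9 188.8
travel mm, pin rad [28.31  0.87] res [ 0.3 -0.2  0.5 -1.3]
20 None 22 None 24 None 26 None 28 None 30 (np.float64(12.5), np.float64(-11.5)) 32 (np.float64(12.5), np.float64(-12.0)) 34 (np.float64(12.0), np.float64(-12.0)) 36 (np.float64(12.0), np.float64(-12.0)) 38 (np.float64(12.5), np.float64(-12.5)) 40 (np.float64(12.0), np.float64(-12.5)) 42 (np.float64(12.0), np.float64(-12.5)) 44 (np.float64(13.0), np.float64(-12.5)) 46 (np.float64(13.5), np.float64(-13.0)) 48 (np.float64(13.0), np.float64(-13.0)) 50 (np.float64(13.0), np.float64(-13.0)) 52 (np.float64(13.5), np.float64(-13.5)) 54 (np.float64(13.0), np.float64(-13.0)) 56 (np.float64(13.0), np.float64(-13.5)) 58 (np.float64(14.0), np.float64(-13.5)) 60 (np.float64(14.5), np.float64(-13.5)) 62 (np.float64(14.0), np.float64(-13.5)) 64 (np.float64(14.0), np.float64(-14.0)) 66 (np.float64(15.0), np.float64(-15.0)) 68 (np.float64(23.5), np.float64(-23.5)) 70 (np.float64(23.5), np.float64(-23.5)) 72 None 74 None 76 None 78 None
```

```bash
python3 -c "
from station import robot
print(robot.hand_in())"
```

```text
the job is handed in; nothing more can be done
None
```

I pushed the hood against the dowels and clamped it, then handed the job in at about 18 s. The final images fit a square hood centred on the clamp axis and a handle at 28.3 mm, 0.87 rad (nominal lock about 0.93), which didn't move after a 13 N press. The images resolve only about 0.5 mm, so dowel contact after clamping is inferred. The handle began leaning right at about 23 mm, so the last few millimetres forward came together with the swing.

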